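# Tighten the castle nut of the tape-roll stand and lock it

### The job

Tighten the castle nut on the tape-roll stand: push its red lever clockwise (seen from above) until the nut goes stiff, then a little further until the next slot lines up with the brass keeper. Then nudge the keeper fully home into the slot by its small black ridge, and let go. Leave the other things on the bench where they are.

Things in the scene. Friction and masses are not known exactly. Their poses are not given: they have to be found in the camera images.
- roll_stand: Fixed stand (place and yaw vary): blue base plate 120 x 186 x 10 mm, tape roll 94 mm wide on an upright 28 mm steel axle, top 96 mm above the bench. Origin on the bench under the axle, z up. Grey keeper housing, 38 mm wide, on the stand's -y side, 52 to 106 mm from the axle, its top 92 mm high. The axle's 10 mm cross hole and the keeper lie on the stand's y axis.
- nut_axis (a point): Point on the axle's centre line, 78 mm above the bench, at the foot of the nut's slotted crown (78 to 90 mm high, 46 mm across, six slots 10 mm wide, 60 degrees apart). It does not move.
- lever_grip (a point): Centre of the nut's lever, 100 mm from the axle, 72 mm above the bench. The lever is one with the nut, midway between two slots: a level bar with a red round grip 16 mm thick, 66 to 126 mm from the axle, nothing below it but the low base plate. x points outward along it. With the right slot lined up it points 120 degrees counterclockwise (from above) of the stand's +x.
- nut_run (a joint): Free run of the nut on its thread, rad, clockwise from above positive: 0 = slack, stop at 0.70 = nut snug against its washer. Turns easily (0.08 N m, under 1 N at 100 mm along the lever). Starts at 0 to 0.4.
- axle_nut (a joint): Further turning once nut_run is at its stop, rad, clockwise, 0 to 0.85. Stiff (0.35 N m, 3.5 N at 100 mm); stays where left. Starts at 0 to 0.3; at 0.55 a slot faces the keeper (nut_run at its stop). The lever's whole angle is nut_run + axle_nut: 1.25 rad when tight and lined up. Turning back undoes nut_run first.
- keeper_ridge (a point): Middle of the foot of the black ridge on the brass keeper, flush with the housing's top, 92 mm above the bench; moves with the keeper, 78 mm from the axle at the start. The ridge is 18 mm long across the slide direction, 5 mm thick along it and 6 mm high. The keeper slides along the stand's +y, toward the axle.
- keeper (a joint): Travel of the keeper, m: 0 = drawn back (start), 0.014 = fully home at its stop, its 5 mm wide tongue through a slot of the nut into the axle's cross hole. A spring ball resists at half travel (about 5 N); past it the keeper stays. The tongue strikes the nut if no slot faces it.
- parts_dish: Bystander: round steel dish of small screws, 96 mm wide, 26 mm high; origin under its centre.
- screwdriver: Bystander: blue screwdriver lying down, 182 mm long, 26 mm thick; origin on the bench under the tool.
- copper_link: Bystander: flat plated copper bar 20 x 110 x 5 mm; origin under its centre.
- tape_black: Bystander: small roll of black tape lying flat, 53 mm wide, 19 mm high; origin under its centre.

How it is judged:
By the outcome, as a careful person would: the job done as asked, in the order asked, and still so for the second after the job is handed in, with the robot touching nothing.
It also fails if it takes over 45 s, if anything falls off the work surface, if the arm or the gripper's body presses on something with over 40 N, if the wrist force passes 120 N, or if a joint passes its speed limit or range.

### The arm

A 6-joint arm with a two-finger parallel gripper is mounted at the origin on a cart in front of the work surface, level with it; the furniture and walls round the work are solid. World frame = base frame: x ahead of the robot, y to its left, z up, the work surface at z = 0. Lengths are in m, angles in rad, forces in N, time in s.
With the tool pointing down it reaches from about 0.25 to 0.775 m from the base axis. Payload 4 kg.
Tool frame: the origin (TCP) lies at the very end of the fingers, on their centre line; the grasp point (between the pads) lies 19 mm behind it; z points along the fingers, x is the direction in which the jaws open and shut, and the axes are right-handed (so a half turn about z gives the same grasp; the last joint's range is limited). The gripper opens to 85 mm and grips with 20 to 120 N. Pads are 22 mm wide; open, the fingers measure 114 mm over their backs; the gripper's body (76 mm by 85 mm) begins 54 mm behind the grasp point. The pads swing forward as they close: fully open they stand 13 mm farther back than shut.
Start: joints at [-1.446, 0.087, 1.371, -0, 1.684, -0.103], TCP at [0.124, -0.536, 0.231] pointing down, gripper open.
Joint ranges: [-3.1, 3.1], [-0.76, 2.03], [0.27, 2.55], [-1.08, 4.22], [0.17, 2.65], [-2.57, 2.57]. Speed limits (rad/s): [2.79, 2.79, 3.14, 3.14, 3.14, 3.14].

### API

Orientations are given as a 3x3 rotation matrix whose columns are the frame's x, y, z axes.
In Python, from workcell import get_state, get_image, camera_model, bot gives the robot as it stands. The module is installed in compiled form; this text tells all that it offers.
- The arm moves only by the tool move_arm, never from a script. Its argument "series" is one flat list of numbers, 5 for each row, row after row: the shift along the world's x, y, z in m, then the turn about the world's z in degrees, then the closure, from -1 (fully open) to 1 (shut). In form: [dx, dy, dz, turn, grip, dx, dy, dz, turn, grip, ...]. A call has 1 to 12 rows; each row is the pose to reach, as a shift and turn from the pose commanded when the call began; what a row does not reach only later rows make up. A row lasts 1/12 s, in which the tool goes at most 41.7 mm and 7.16 degrees, less where a joint would pass 70% of its speed; a pose out of reach is approached as far as the arm can. A call with a gripper value outside its range is refused whole. The fingers move at their own pace and stop on an object; "newtons" is the grip in N (left out, the last holds). Time passes only in rows, so rows that repeat a pose let the fingers close. It gives the time, the measured TCP pose, the force and the opening at its end, in the units of the state.
- get_state(): the state, without advancing time (a new reading comes with each control period).
- get_image(name): name is "scene" or "top" or "wrist"; returns the picture (420x560x3 uint8, red, green, blue); there is no depth.
- camera_model(name): a dict with "K" (3x3 intrinsics, pixels), "position" and "orientation" of the camera in the world. Camera axes: x right, y up, looking along -z (the intrinsics and any distortion apply to the point x, -y, -z); pixel columns grow to the right and rows downward; lengths in m; the calibration is good to about 2 mm. A picture is of the moment at which its call begins: read the wrist's pose just before it. camera_model takes no time and is no camera call; for the wrist camera it gives the pose at the moment of the call.
- bot.finish_job(): hands the job in, once; it reports no verdict.
The state is a dict: "clock": time; "qpos": joint angles; "joint_vel": joint speeds; "joint_efforts": joint torques, N m; "tool_pos": TCP position; "orientation": TCP orientation; "force": force on the tool from outside, world axes, zero at the start; "wrist_torque": the same for the moment, N m; "gripper_width": opening from 0.0 (shut) to 1.0 (fully open).
Only numpy, scipy, OpenCV 4.12 (cv2) and the standard library are available. Lean on these libraries where they do the work, as an engineer would, in place of code of your own. Each camera call takes 0.05 s, during which the arm holds its last target. There are 200 camera calls.

## Working session

There is one attempt and no reset: what is moved stays moved. The work goes in short steps, Python scripts to look and compute and a tool call to move; the robot and the scene stay as the last step left them, time stands still between calls to the robot, and variables do not carry over. Pictures are saved under pics/ and viewed, about 8 in all and at most 12, crops included, and the job is handed in when it is done.

Besides the shell and the picture viewer there is one more tool, called after "Call:" as name(argument=value, ...) on one line, values as JSON. move_arm: Moves the arm, as the interface text tells. Its arguments: {"type":"object","properties":{"series":{"type":"array"},"newtons":{"type":"number"}},"required":["series"]}

```bash
mkdir -p pics
python3 - <<'E'
from workcell import *
import cv2,numpy as np
for n in("top","scene"):
    cv2.imwrite(f"pics/{n}0.png",get_image(n)[:,:,::-1]); m=camera_model(n); print(n,{k:np.round(v,4).tolist() if not isinstance(v,str) else v for k,v in m.items()})
s=get_state();print(s['clock'],s['force'],s['orientation'],s['gripper_width'])
E
```

```text
top {'K': [[463.7653, 0.0, 284.0966], [0.0, 463.7653, 210.3512], [0.0, 0.0, 1.0]], 'position': [0.2392, -0.0839, 1.424], 'orientation': [[0.0732, 0.9719, -0.2237], [-0.9973, 0.0718, -0.0144], [0.002, 0.2242, 0.9745]]}
scene {'K': [[408.2351, 0.0, 278.1055], [0.0, 408.2351, 211.7645], [0.0, 0.0, 1.0]], 'position': [-0.1655, -0.9604, 0.8715], 'orientation': [[0.7911, 0.3418, -0.5072], [-0.6115, 0.46, -0.6438], [0.0133, 0.8195, 0.5729]]}
0.1 [-0.44596452 -0.55617932  0.12225132] [[ 2.25835012e-01 -9.74165539e-01 -2.24122873e-04]
 [-9.74163491e-01 -2.25835000e-01  2.01131412e-03]
 [-2.00996769e-03 -2.35892828e-04 -9.99997952e-01]] 0.9961401577316387
```

View pics/top0.png

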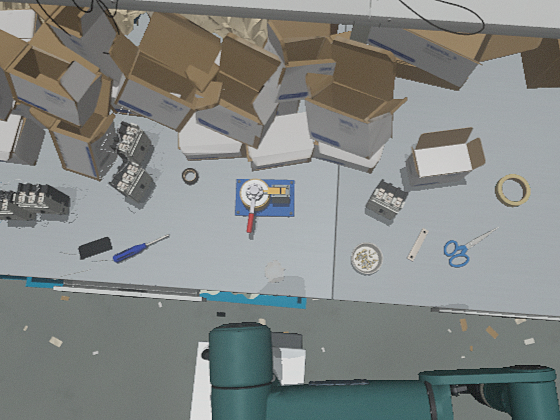

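View pics/scene0.png

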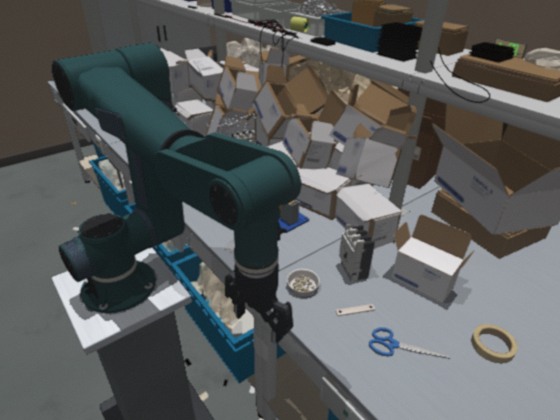

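The top view shows the stand with its blue plate around (265,197), the nut at (254,193), the red lever pointing down to (250,235) and the keeper housing to the right at (278,191). In the scene view the arm hides the stand. I'll measure from the top view.

```bash
cat > h.py <<'E'
from workcell import *
import cv2,numpy as np
def ray(m,uv,z):
    uv=np.atleast_2d(uv).astype(float); K=m["K"]; R=np.array(m["orientation"]); p=np.array(m["position"])
    d=np.c_[(uv[:,0]-K[0][2])/K[0][0],-(uv[:,1]-K[1][2])/K[1][1],-np.ones(len(uv))]@R.T
    return p+d*((z-p[2])/d[:,2])[:,None]
def proj(m,P):
    K=np.array(m["K"]); c=(np.atleast_2d(P)-m["position"])@np.array(m["orientation"]); 
    return np.c_[K[0,0]*c[:,0]/-c[:,2]+K[0,2],K[1,1]*c[:,1]/c[:,2]+K[1,2]]
def big(mask):
    n,l,s,c=cv2.connectedComponentsWithStats(mask.astype(np.uint8)); i=1+np.argmax(s[1:,4]); return l==i
def pts(mask): y,x=np.nonzero(mask); return np.c_[x,y].astype(np.float32)
def masks(im):
    h=cv2.cvtColor(im,cv2.COLOR_RGB2HSV); H,S,V=[h[...,i].astype(int) for i in range(3)]
    return dict(red=((H<8)|(H>172))&(S>130)&(V>60), blue=(H>105)&(H<125)&(S>150)&(V>50), yel=(H>14)&(H<32)&(S>110)&(V>90))
E
python3 - <<'E'
from h import *
im=cv2.imread("pics/top0.png")[:,:,::-1]; m=camera_model("top")
roi=np.zeros(im.shape[:2],bool); roi[170:245,225:305]=1
M=masks(im)
for k,z in(("red",.072),("blue",.010),("yel",.09)):
    b=big(M[k]&roi); w=ray(m,pts(b),z)[:,:2].astype(np.float32)
    r=cv2.minAreaRect(w*1000); v=np.linalg.svd(w-w.mean(0),full_matrices=0)[2][0]
    print(k,b.sum(),w.mean(0),r,np.degrees(np.arctan2(v[1],v[0])))
cv2.imwrite("pics/c1.png",cv2.resize(im[165:245,215:315],None,fx=7,fy=7,interpolation=cv2.INTER_CUBIC)[:,:,::-1])
E
```

```text
red 69 [0.50512695 0.03598551] ((505.1350402832031, 35.899478912353516), (11.294319152832031, 53.0362434387207), 85.90535736083984) 176.84648
blue 2 [0.65693915 0.06358547] ((656.939208984375, 63.58546447753906), (3.1768405437469482, 0.0), 94.23200225830078) -85.76819
yel 72 [ 0.60383147 -0.02825575] ((605.207763671875, -28.123672485351562), (18.542734146118164, 32.87934494018555), 4.2278337478637695) -87.98043
```

View pics/c1.png

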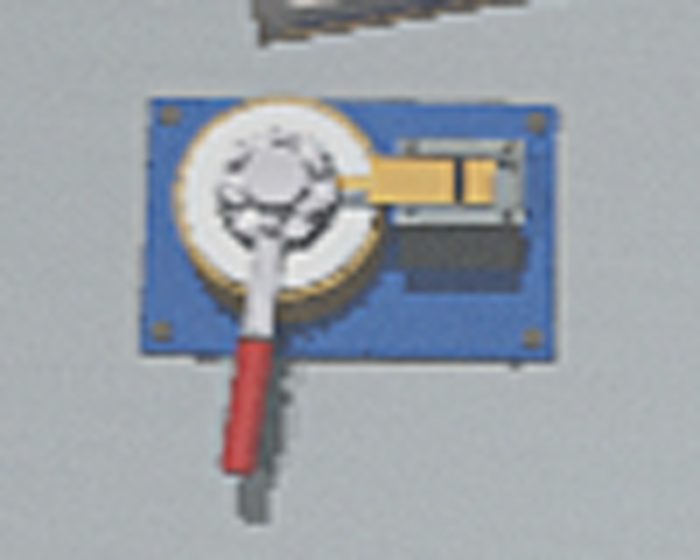

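The crop shows the axle top at about (275,173), the lever tip at (238,470), the black ridge at (459,180) and the plate corners at (150,98), (557,105), (553,358) and (143,353), all in crop pixels.

Run:
```python
from h import *
m=camera_model("top"); f=lambda u,v,z: ray(m,[215+(u+.5)/7-.5,165+(v+.5)/7-.5],z)[0,:2]
c=np.array([f(*p,.01) for p in((150,98),(557,105),(553,358),(143,353))])
print("plate",c.round(4).tolist(),c.mean(0),[np.linalg.norm(c[i]-c[i-1]).round(4) for i in range(4)])
e=(c[0]-c[1]+c[3]-c[2]); g=(c[0]-c[3]+c[1]-c[2]); print("yaw",np.degrees(np.arctan2(-e[0],e[1])),np.degrees(np.arctan2(g[1],g[0])))
a=f(275,173,.096); r=f(459,180,.098); t=f(238,470,.072); print("axle",a,"ridge",r,np.linalg.norm(r-a),"yaw",np.degrees(np.arctan2(*( (r-a)*[1,-1]))),"tip",t,np.linalg.norm(t-a),np.degrees(np.arctan2(*(t-a)[::-1])))
```

```text
plate [[0.6559, 0.097], [0.6662, -0.0875], [0.5488, -0.0938], [0.5377, 0.0887]] [0.60215582 0.00109436] [np.float64(0.1185), np.float64(0.1848), np.float64(0.1175), np.float64(0.1828)]
yaw 3.3547914703017767 3.536215769619187
axle [0.60144123 0.02992734] ridge [ 0.60357726 -0.04818218] 0.07813872004145066 yaw 1.566450741227917 tip [0.47711694 0.0361584 ] 0.12448033728121483 177.13076721004714
```

Call:
move_arm(series=[0,0,0.03,7,1,0.03,0.04,0.03,14,1,0.06,0.08,0.03,21,1,0.09,0.12,0.03,28,1,0.12,0.16,0.03,35,1,0.15,0.2,0.03,42,1,0.18,0.24,0.03,49,1,0.21,0.29,0.03,56,1,0.24,0.33,0.03,63,1,0.27,0.37,0.03,70,1,0.3,0.41,0.03,74,1,0.33,0.45,0.03,74,1], newtons=40)

```text
clock: 1.1
tool_pos: [0.3955, -0.164, 0.2611]
orientation: [[0.999, -0.049, 0.0], [-0.049, -0.999, -0.0], [0.0, 0.0, -1.0]]
force: [1.5, -1.0, 0.4]
gripper_width: -0.001
```

Call:
move_arm(series=[0.02,0.03,0,0,1,0.04,0.06,0,0,1,0.046,0.071,0,0,1,0.046,0.071,0,0,1,0.046,0.071,0,0,1])

```text
clock: 1.52
tool_pos: [0.4408, -0.0945, 0.2607]
orientation: [[0.999, -0.049, -0.001], [-0.049, -0.999, -0.0], [-0.001, 0.0, -1.0]]
force: [0.0, 1.0, 0.8]
gripper_width: 0.001
```

Run:
```python
from h import *
m=camera_model("wrist"); im=get_image("wrist"); cv2.imwrite("pics/w1.png",im[:,:,::-1]); np.save("w1.npy",np.r_[np.ravel(m["K"]),np.ravel(m["position"]),np.ravel(m["orientation"])])
s=get_state(); print(s["clock"],s["tool_pos"],s["orientation"].tolist() if hasattr(s["orientation"],'tolist') else s["orientation"],s["force"],s["gripper_width"],m["position"])
```

```text
1.5667 [ 0.44058003 -0.09528207  0.26089732] [[0.998688518127296, -0.051185790417930026, -0.0011218823455323313], [-0.05118616916813586, -0.9986890802677928, -0.0003115120561611238], [-0.0011044666570091055, 0.0003685283732714982, -0.9999993221698912]] [-0.52113337  0.36318108 -0.0501146 ] 0.0003439657087801425 [ 0.44446235 -0.01436422  0.40209213]
```

View pics/w1.png

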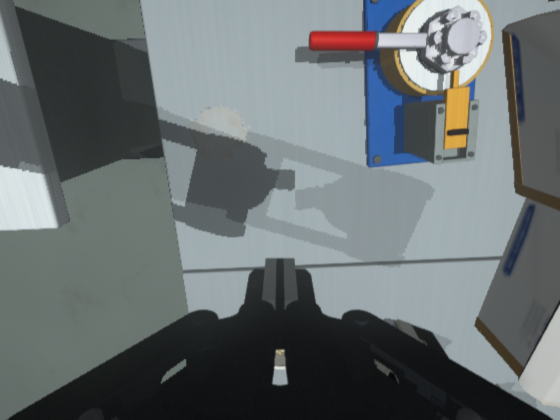

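The wrist view shows the axle top near (463,36), the red grip from (310,41) to (377,40), and the ridge at (458,131). The shut fingers are at the bottom centre.

Run:
```python
from h import *
d=np.load("w1.npy"); m=dict(K=d[:9].reshape(3,3),position=d[9:12],orientation=d[12:].reshape(3,3))
im=cv2.imread("pics/w1.png")[:,:,::-1]; M=masks(im)
b=big(M["red"]); w=ray(m,pts(b),.072)[:,:2]; c=w.mean(0); v=np.linalg.svd(w-c,full_matrices=0)[2][0]; v*=-np.sign(v[0])
pr=(w-c)@v; print("lever c",c,"ang",np.degrees(np.arctan2(v[1],v[0])),"len",np.ptp(pr))
hsv=cv2.cvtColor(im,cv2.COLOR_RGB2HSV); blk=np.zeros(im.shape[:2],bool); blk[115:148,446:469]=(hsv[115:148,446:469,2]<70); b=big(blk); r=ray(m,pts(b).mean(0),.096)[0]
print("ridge px",pts(b).mean(0),np.ptp(pts(b),axis=0),r)
a=ray(m,[463.5,35.5],.096)[0]; print("axle",a,np.linalg.norm((r-a)[:2]),"yaw",np.degrees(np.arctan2((r-a)[0],-(r-a)[1])))
print("grip r",np.linalg.norm(c-a[:2]),"ang from axle",np.degrees(np.arctan2(*(c-a[:2])[::-1])))
b=big(M["blue"]); w=ray(m,pts(b),.01)[:,:2]; print("blue lo corner",ray(m,[[370,166],[366,0],[478,160]],.01)[:,:2])
cv2.imwrite("pics/w1c.png",cv2.resize(im[0:170,300:500],None,fx=3.5,fy=3.5)[:,:,::-1])
```

```text
lever c [0.5024024  0.03203494] ang 177.28349829203026 len 0.05786393407336506
ridge px [458.04395 131.57143] [20.  5.] [ 0.60222564 -0.05013001  0.096     ]
axle [0.59767874 0.0274103  0.096     ] 0.07767350677912428 yaw 3.3559310563028997
grip r 0.09538850976594518 ang from axle 177.22108737029927
blue lo corner [[ 0.54730358 -0.0951362 ]
 [ 0.5372465   0.07694933]
 [ 0.67378337 -0.09424685]]
```

View pics/w1c.png

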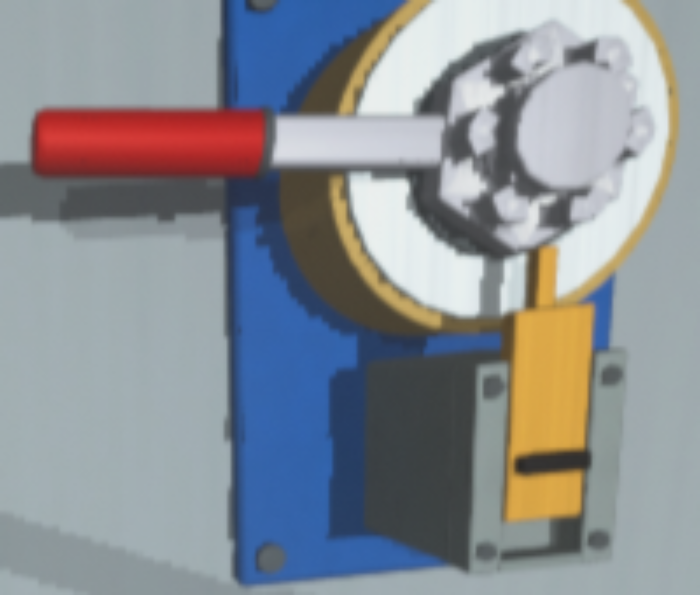

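Both views agree: yaw about 3.4°, axle near (0.598, 0.028), lever at 177.2° in the world, so about 54° of clockwise turn is needed to reach 123.4°. I'll lower the shut fingers beside the grip, on its -y side.

Call:
move_arm(series=[0.03,0.042,0,0,1,0.06,0.084,0,0,1,0.06,0.084,-0.04,0,1,0.06,0.084,-0.08,0,1,0.06,0.084,-0.12,0,1,0.06,0.084,-0.16,0,1,0.06,0.084,-0.19,0,1,0.06,0.084,-0.205,0,1,0.06,0.084,-0.205,0,1,0.06,0.084,-0.205,0,1])

```text
clock: 2.4
tool_pos: [0.5002, -0.0124, 0.0557]
orientation: [[0.999, -0.054, -0.002], [-0.054, -0.999, -0.0], [-0.002, 0.0, -1.0]]
force: [0.7, -0.3, 0.5]
gripper_width: 0.002
```

Run:
```python
from h import *
s=get_state(); print(s["tool_pos"],s["force"])
A=np.array([.598,.0275]); p0=None
for t in range(177,118,-6):
    a=np.radians(t); P=A+.096*np.array([np.cos(a),np.sin(a)])-.019*np.array([np.sin(a),-np.cos(a)])
    print(t,P.round(4),(P-s["tool_pos"][:2]).round(4),t-177)
```

```text
[ 0.50017577 -0.01236244  0.05574408] [ 0.701661   -0.30475906  0.46123561]
177 [0.5011 0.0136] [0.001  0.0259] 0
171 [0.5002 0.0238] [0.     0.0361] -6
165 [0.5004 0.034 ] [0.0002 0.0464] -12
159 [0.5016 0.0442] [0.0014 0.0565] -18
153 [0.5038 0.0542] [0.0037 0.0665] -24
147 [0.5071 0.0639] [0.007  0.0762] -30
141 [0.5114 0.0731] [0.0113 0.0855] -36
135 [0.5167 0.0819] [0.0165 0.0943] -42
129 [0.5228 0.0901] [0.0226 0.1025] -48
123 [0.5298 0.0977] [0.0296 0.11  ] -54
```

Call:
move_arm(series=[0.001,0.012,0,0,1,0.001,0.024,0,0,1,0.0,0.03,0,-3,1,0.0,0.036,0,-6,1,0.0,0.041,0,-9,1,0.0,0.046,0,-12,1,0.001,0.051,0,-15,1,0.0015,0.0565,0,-18,1,0.0015,0.0565,0,-18,1])

```text
clock: 3.15
tool_pos: [0.5038, 0.0472, 0.0585]
orientation: [[0.934, -0.357, 0.004], [-0.357, -0.934, 0.001], [0.004, -0.002, -1.0]]
force: [-0.7, -0.9, -0.3]
gripper_width: 0.002
```

Call:
move_arm(series=[0.001,0.005,0,-3,1,0.002,0.01,0,-6,1,0.004,0.015,0,-9,1,0.0055,0.02,0,-12,1,0.0075,0.0245,0,-15,1,0.01,0.029,0,-18,1,0.01,0.029,0,-18,1])

```text
clock: 3.73
tool_pos: [0.5133, 0.0753, 0.0578]
orientation: [[0.779, -0.627, 0.002], [-0.627, -0.779, -0.0], [0.002, -0.001, -1.0]]
force: [0.1, 0.2, 0.1]
gripper_width: 0.003
```

```bash
cat > lv.py <<'E'
from h import *
import sys
m=camera_model("wrist"); im=get_image("wrist"); s=get_state(); cv2.imwrite(f"pics/{sys.argv[1]}.png",im[:,:,::-1])
b=big(masks(im)["red"]); w=ray(m,pts(b),.072)[:,:2]; c=w.mean(0); v=np.linalg.svd(w-c,full_matrices=0)[2][0]; v*=-np.sign(v[0])
d=c-[.598,.0275]
print(b.sum(),"c",c,"axis ang",np.degrees(np.arctan2(v[1],v[0])),"from axle",np.degrees(np.arctan2(d[1],d[0])),np.linalg.norm(d),"tcp",s["tool_pos"],s["force"])
E
python3 lv.py w2
```

```text
5106 c [0.52485361 0.09080009] axis ang 139.62997587055446 from axle 139.1274471841419 0.09673311788255619 tcp [0.51317799 0.07513111 0.05754005] [-0.40284271 -0.25478074  0.55792027]
```

View pics/w2.png

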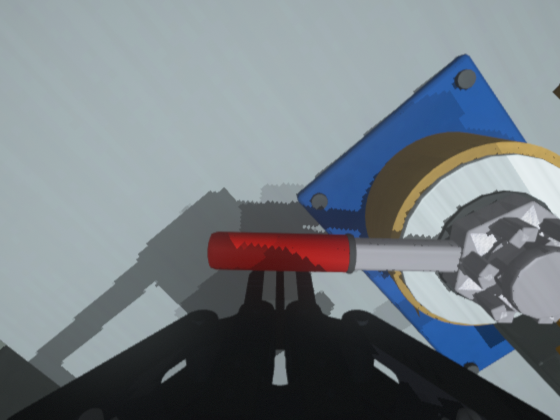

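The lever is now at about 139.4°, with the finger touching the grip at (280,270). About 16° remain, so I'll push 10° more, slower, and read the force while moving.

Call:
move_arm(series=[0.0018,0.003,-0.002,-2,1,0.0036,0.006,-0.002,-4,1,0.0054,0.009,-0.002,-6,1,0.0074,0.0117,-0.002,-8,1,0.0095,0.0143,-0.002,-10,1])

```text
clock: 4.2
tool_pos: [0.5216, 0.088, 0.0551]
orientation: [[0.657, -0.754, -0.001], [-0.754, -0.657, -0.002], [0.001, 0.002, -1.0]]
force: [-2.8, -3.9, 2.0]
gripper_width: 0.002
```

```bash
python3 lv.py w3
```

```text
5332 c [0.53508951 0.10118189] axis ang 130.85838598142155 from axle 130.4911007365763 0.0968852420487972 tcp [0.5220168  0.08840661 0.05512211] [-2.25751474 -2.64015934  1.34861845]
```

It is in the stiff phase, at about 4.8 N. The lever is at 130.7°, so about 7.3° remain.

Call:
move_arm(series=[0.0022,0.0025,0,-2,1,0.0044,0.005,0,-4,1,0.0062,0.0068,0,-5.5,1,0.008,0.0087,0,-7,1,0.008,0.0087,0,-7,1])

```text
clock: 4.67
tool_pos: [0.5298, 0.0972, 0.055]
orientation: [[0.562, -0.827, -0.0], [-0.827, -0.562, -0.001], [0.001, 0.0, -1.0]]
force: [-2.3, -2.4, 2.0]
gripper_width: -0.0
```

```bash
python3 lv.py w4
```

```text
5333 c [0.54500395 0.10851152] axis ang 123.6437608375385 from axle 123.19187442291037 0.09680623760147289 tcp [0.52986659 0.09720904 0.05492246] [-2.35480006 -1.59224501  1.78354882]
```

The lever is at 123.4°, on target. I'll back off, rise, and move behind the keeper ridge with the fingers shut and yawed to match the stand.

Call:
move_arm(series=[-0.012,-0.008,0,0,1,-0.025,-0.017,0,0,1,-0.025,-0.017,0.035,0,1,-0.025,-0.017,0.075,0,1,-0.025,-0.03,0.105,7,1,-0.025,-0.06,0.105,14,1,-0.01,-0.09,0.105,21,1,0.01,-0.12,0.105,28,1,0.03,-0.145,0.105,35,1,0.05,-0.16,0.105,42,1,0.065,-0.174,0.105,49,1,0.074,-0.174,0.105,56,1])

```text
clock: 5.72
tool_pos: [0.6056, -0.0794, 0.159]
orientation: [[1.0, 0.006, 0.002], [0.006, -1.0, -0.001], [0.002, 0.001, -1.0]]
force: [0.0, 0.6, 0.5]
gripper_width: -0.001
```

Call:
move_arm(series=[0,0,-0.01,3.5,1,0,0,-0.02,3.5,1,0,0,-0.02,3.5,1])

```text
clock: 5.97
tool_pos: [0.6026, -0.0761, 0.1363]
orientation: [[0.998, 0.061, -0.004], [0.061, -0.998, 0.002], [-0.004, -0.002, -1.0]]
force: [0.6, -0.5, -1.0]
gripper_width: -0.001
```

```bash
python3 lv.py w5
python3 - <<'E'
from h import *
im=cv2.imread("pics/w5.png")[:,:,::-1]; b=big(masks(im)["yel"]); print(pts(b).mean(0)); m=camera_model("wrist"); print(proj(m,[[.598,.0275,.096],[.6024,-.05,.098],[.6024,-.05,.092]]),m["position"])
E
```

```text
[296.28558 145.62102]
[[283.76245209  49.30974759]
 [282.58455181 200.31349109]
 [282.52075551 197.34747309]] [0.59780825 0.00388092 0.27875871]Traceback (most recent call last):
  File "lv.py", line 4, in <module>
    b=big(masks(im)["red"]); w=ray(m,pts(b),.072)[:,:2]; c=w.mean(0); v=np.linalg.svd(w-c,full_matrices=0)[2][0]; v*=-np.sign(v[0])
  File "h.py", line 11, in big
    n,l,s,c=cv2.connectedComponentsWithStats(mask.astype(np.uint8)); i=1+np.argmax(s[1:,4]); return l==i
                                                                         ~~~~~~~~~^^^^^^^^^
    return _wrapfunc(a, 'argmax', axis=axis, out=out, **kwds)
    return bound(*args, **kwds)
ValueError: attempt to get argmax of an empty sequence
```

View pics/w5.png

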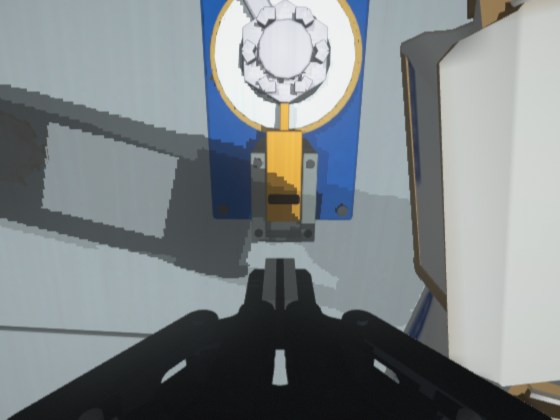

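View crop.

The wrist view is lined up with the stand: ridge at (283,199) against a predicted (282.5,200), axle at (286,49) and the tongue at (285,115) heading at the nut. I'll check the slot in a crop.

Run:
```python
import cv2
im=cv2.imread("pics/w5.png")[0:215,210:370]; cv2.imwrite("pics/w5c.png",cv2.resize(im[0:140],None,fx=4.2,fy=4.2,interpolation=cv2.INTER_CUBIC))
```

```text
(no output)
```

View pics/w5c.png

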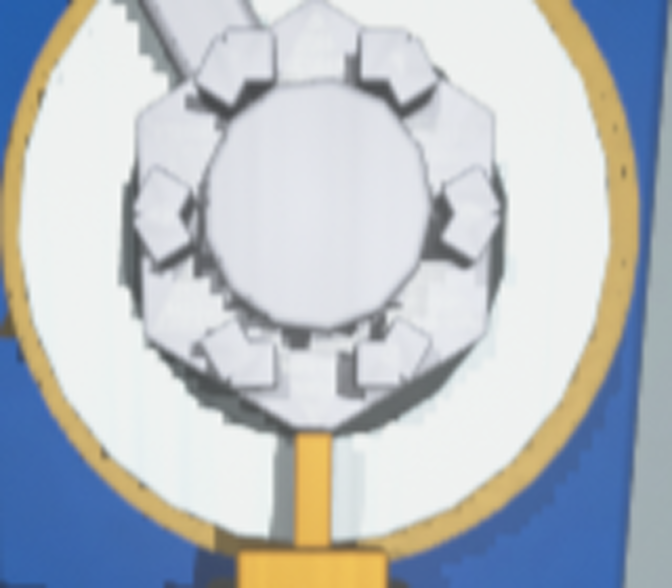

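The slot (centre about 316) and the tongue (about 313) line up. Now I'll lower the fingers behind the ridge.

Call:
move_arm(series=[0.001,-0.001,-0.015,0,1,0.001,-0.001,-0.03,0,1,0.001,-0.001,-0.037,0,1,0.001,-0.001,-0.041,0,1,0.001,-0.001,-0.041,0,1,0.001,-0.001,-0.041,0,1,0.001,-0.001,-0.041,0,1])

```text
clock: 6.6
tool_pos: [0.6056, -0.0776, 0.0996]
orientation: [[0.998, 0.062, 0.002], [0.062, -0.998, -0.0], [0.002, 0.001, -1.0]]
force: [0.8, 0.2, 1.0]
gripper_width: 0.0
```

Call:
move_arm(series=[-0.001,0,-0.002,0,1,-0.001,0,-0.004,0,1,-0.001,0,-0.004,0,1,-0.001,0,-0.004,0,1])

```text
clock: 6.93
tool_pos: [0.6039, -0.0776, 0.0943]
orientation: [[0.998, 0.062, -0.0], [0.062, -0.998, 0.0], [-0.0, -0.0, -1.0]]
force: [0.1, 0.1, 0.5]
gripper_width: -0.0
```

Run:
```python
from h import *
for i in range(3): get_image("wrist"); s=get_state(); print(s["tool_pos"],s["force"])
```

```text
[ 0.60394039 -0.07758315  0.09434616] [-0.57018592 -0.06195942 -0.06188987]
[ 0.6039747  -0.07756247  0.09437604] [0.12319049 0.06603929 0.32481366]
[ 0.60401224 -0.07761174  0.09440058] [-0.30120835 -1.09922989 -0.06289873]
```

The fingertips are at z = 94.4 mm, with no contact. Now push along +y.

Call:
move_arm(series=[0,0.004,0,0,1,0,0.008,0,0,1,-0.001,0.011,0,0,1,-0.001,0.014,0,0,1,-0.001,0.016,0,0,1,-0.001,0.018,0,0,1,-0.001,0.02,0,0,1])

```text
clock: 7.67
tool_pos: [0.6028, -0.0592, 0.0944]
orientation: [[0.998, 0.062, -0.0], [0.062, -0.998, -0.004], [-0.001, 0.004, -1.0]]
force: [-0.5, -6.5, 0.1]
gripper_width: 0.0
```

Call:
move_arm(series=[0,0.0015,0,0,1,0,0.003,0,0,1,0,0.0045,0,0,1,0,0.006,0,0,1,0,0.007,0,0,1])

```text
clock: 8.08
tool_pos: [0.603, -0.05, 0.0943]
orientation: [[0.998, 0.062, 0.0], [0.062, -0.998, 0.001], [0.0, -0.001, -1.0]]
force: [0.4, -0.9, 0.3]
gripper_width: 0.005
```

Call:
move_arm(series=[0,0.001,0,0,1,0,0.002,0,0,1,0,0.002,0,0,1])

```text
clock: 8.33
tool_pos: [0.603, -0.0494, 0.0944]
orientation: [[0.998, 0.062, 0.0], [0.062, -0.998, -0.002], [0.0, 0.002, -1.0]]
force: [-0.6, -3.7, -0.3]
gripper_width: 0.002
```

Call:
move_arm(series=[0,0.001,0,0,1,0,0.002,0,0,1,0,0.003,0,0,1,0,0.003,0,0,1])

```text
clock: 8.67
tool_pos: [0.603, -0.049, 0.0946]
orientation: [[0.998, 0.061, 0.0], [0.061, -0.998, -0.007], [-0.0, 0.007, -1.0]]
force: [-0.0, -10.5, -0.1]
gripper_width: -0.0
```

The force rises to 10.5 N with almost no further motion at y = -0.049 (home was predicted at -0.0495), so that is the stop. I'll back off, rise and check.

Call:
move_arm(series=[0,-0.01,0,0,1,0,-0.025,0,0,1,0,-0.028,0.03,0,1,0,-0.028,0.06,0,1,0,-0.028,0.08,0,1,0,-0.028,0.08,0,1,0,-0.028,0.08,0,1])

```text
clock: 9.25
tool_pos: [0.604, -0.0739, 0.1763]
orientation: [[0.998, 0.062, 0.004], [0.062, -0.998, 0.0], [0.004, -0.0, -1.0]]
force: [0.8, 0.7, -0.6]
gripper_width: -0.003
```

Run:
```python
from h import *
m=camera_model("wrist"); im=get_image("wrist"); cv2.imwrite("pics/w6.png",im[:,:,::-1])
p=proj(m,[[.598,.0275,.096],[.6024,-.05,.096]]); print(p)
cv2.imwrite("pics/w6c.png",cv2.resize(im[0:240,180:400],None,fx=2.5,fy=2.5)[:,:,::-1])
v=cv2.cvtColor(im,cv2.COLOR_RGB2HSV)[...,2]; u=int(p[1,0]); r0=int(p[1,1]); k=np.zeros(v.shape,bool); k[r0-45:r0+8,u-12:u+13]=v[r0-45:r0+8,u-12:u+13]<60
q=pts(big(k)); r=ray(m,q.mean(0),.096)[0]; print(q.mean(0),len(q),r,"dist",np.linalg.norm(r[:2]-[.598,.0275])); print(get_state()["force"])
```

```text
[[279.93224708  61.93667028]
 [279.29490685 185.85286615]]
[278.23972 164.81506] 146 [ 0.6008057 -0.0356169  0.096    ] dist 0.06317923158637562
[-0.15814675  0.14814552 -0.35903913]
```

View pics/w6c.png

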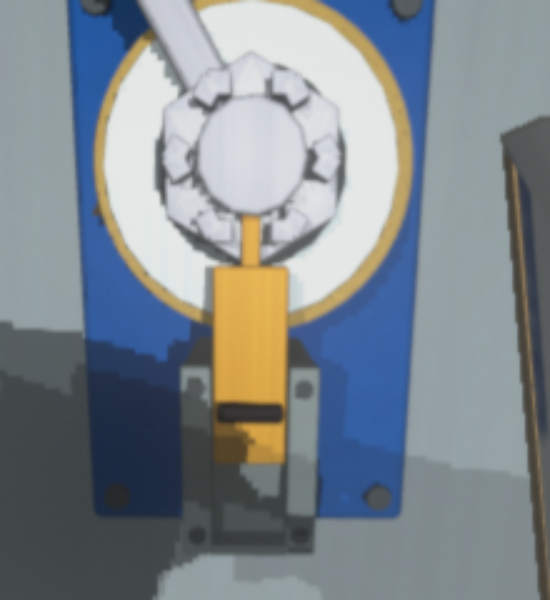

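The tongue runs through the slot into the axle, at crop (250,240). The ridge is 63.2 mm from the axle, against 64 expected when home. Nothing is being touched, so I'm handing in.

```bash
python3 -c "
from workcell import bot; print(bot.finish_job())"
```

```text
the job is handed in; nothing more can be done
None
```

The castle nut is tightened and the keeper is fully home in its slot; I handed the job in at about 9.3 s on the clock.

- **Nut:** I pushed the red lever clockwise about 54° with the shut fingers, through the free run and into the stiff part (about 4.8 N). It stopped at 123.4° in the world, which is the 120° target plus the stand's 3.4° yaw. A close view before touching the keeper showed a slot in line with the tongue.
- **Keeper:** I pushed it by its black ridge. The push reached about 6.5 N around the spring ball, then dropped, and rose to 10.5 N against the stop with almost no further motion.
- **Last checks:** The final wrist picture shows the tongue through the slot into the axle. The ridge measured 63.2 mm from the axle, against 64 mm expected when home, which is within the 2 mm calibration. The arm had backed off and touched nothing.
- **Disagreements:** The first, coarse top view put the axle about 4 mm from the wrist view, so I used the wrist value. One helper script failed on a picture where the lever was out of view; it did not affect the job.
- **Not checked:** I did not look at the bystander items again at the end, but the path stayed clear of them.

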